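Lay the straightedge to the two heels of a dental cast

TASK

The cast on the marking plate needs its back line for trimming, and the straightedge lies on the sloping rack behind the carton: stand the carton aside on the bench, well clear of the rack, and take the straightedge out. Lay it flat on the plate, rib up and a finger's width or so behind the cast's two heels, then slide it gently up until one long edge touches both pencil-marked heel points at once, and leave it lying there. Do not disturb anything else on the bench.

Things in the scene. Friction and masses are not known exactly. Their poses are not given: they have to be found in the camera images.
- carton: Closed white cardboard carton, 50 mm thick (its x) by 140 mm wide (its y) by 130 mm high, 0.3 kg, standing on the bench close in front of the rack, so that it hides the straightedge and blocks the way to it. Origin: centre of its underside. z up.
- straightedge: Aluminium straightedge, blade 200 mm long (its y), 64 mm wide (x), 5 mm thick, 0.25 kg; long edges at x = +32 and -32 mm, either may be used. A black grip rib stands along the blade's middle: 14 mm thick (x), 110 mm long (y), top 31 mm above the underside. Origin: centre of the underside; z: out of the rib face. Starts on the rack's slope, rib up, lower long edge on the lip.
- rack: Fixed bent-sheet steel rack, 250 mm wide (y), 140 mm deep (x). Its face rises at 28 degrees from horizontal towards its own +x (away from the robot), from 30 to 100 mm above the bench. At the foot a lip stands 5 mm proud of the face. Two instruments on a second ledge, 112 mm up the slope, stay there. Origin: centre of its underside.
- rack_ledge (a point): Middle of the corner where the rack's sloping face meets its lip, 30 mm above the bench; axes as the rack.
- plate: Fixed square marking plate with a ruled grid, 260 by 260 mm, 10 mm thick, on the other side of the bench from the rack. Origin: centre of its underside; its top is 10 mm above that.
- cast: Tan plaster lower-jaw cast: horseshoe 68 mm wide (y), 60 mm long (x), 24 mm high, 35 mm over the teeth, waxed to the plate, cannot move. Its two open ends, the heels, point to its -x (about towards the robot), front teeth to +x. Heels: upright walls, 16 mm wide with round ends, 36 mm apart. Origin: on the plate's top, midway between the heel points.
- heel_left (a point): Hindmost point of the heel on the cast's +y side, at plate level, marked with a pencil line; 26 mm to the +y side of the cast's origin.
- heel_right (a point): Hindmost point of the heel on the cast's -y side, at plate level, marked with a pencil line; 26 mm to the -y side of the cast's origin.
- spare_cast: Bystander, loose: white plaster jaw cast, about 66 by 70 mm and 34 mm high. Origin: centre of its underside.
- bowl: Bystander, loose: green rubber mixing bowl, 120 mm across, 65 mm high. Origin: centre of its underside.
- jar: Bystander, loose: small amber jar with a white lid, 48 mm across, 60 mm high. Origin: centre of its underside.
- bottle: Bystander, loose: white bottle with a blue cap, 56 mm across, 140 mm high. Origin: centre of its underside.
- knife: Bystander, loose: wooden-handled plaster spatula lying flat, 180 mm long. Origin: centre of its underside.
- dispenser: Bystander, loose: cartridge dispenser gun for impression material lying on its side, about 285 mm long, 32 mm high. Origin: on its underside.
There are look-alikes about, which are no part of the job. Of the things that look like the carton, the smaller one is meant.

How it is judged:
By the outcome, as a careful person would: the job done as asked, in the order asked, and still so for the second after the job is handed in, with the robot touching nothing.
It also fails if it takes over 64 s, if anything falls off the work surface, if the arm or the gripper's body presses on something with over 40 N, if the wrist force passes 120 N, or if a joint passes its speed limit or range.

ROBOT

A 6-joint arm with a two-finger parallel gripper is mounted at the origin on the work surface. World frame = base frame: x ahead of the robot, y to its left, z up, the work surface at z = 0. Lengths are in m, angles in rad, forces in N, time in s.
With the tool pointing down it reaches from about 0.425 to 0.95 m from the base axis. Payload 3.5 kg.
Tool frame: the origin (TCP) lies at the very end of the fingers, on their centre line; the grasp point (between the pads) lies 19 mm behind it (tcp_to_grasp is the distance from the TCP to the grasp point, in m); z points along the fingers, y is the direction in which the jaws open and shut (so a half turn about z gives the same grasp; the last joint's range is limited). The gripper opens to 85 mm and grips with 20 to 120 N. Pads are 22 mm wide; open, the fingers measure 114 mm over their backs; the gripper's body (76 mm by 85 mm) begins 54 mm behind the grasp point. The pads swing forward as they close: fully open they stand 13 mm farther back than shut.
Start: joints at [0.998, 0.286, 1.577, -0, 1.279, -0.15], TCP at [0.277, 0.616, 0.231] pointing down, gripper open.
Joint ranges: [-2.77, 2.77], [-0.9, 2.22], [0.21, 2.48], [-1.53, 4.67], [0.24, 2.81], [-2.84, 2.84]. Speed limits (rad/s): [2.79, 2.79, 3.14, 3.14, 3.14, 3.14].

INTERFACE

Orientations are given as a unit quaternion [x, y, z, w].
In Python, from plant import * gives the robot as it stands. The module is installed in compiled form; this text tells all that it offers.
- The arm moves only by the tool arm_command, never from a script. Its argument "steps" is a list of rows, each a list of 3 entries, a list of its own where there are three numbers: the turn, a rotation vector about the tool's x, y, z in rad, then the shift along the tool's x, y, z in m, then the gripper command: -1 is shut, 1 is fully open, values between are in proportion. A call has 1 to 12 rows; each row is the pose to reach, as a shift and turn from the pose measured when the call began, along the tool's axes at that moment; what a row does not reach only later rows make up. A row lasts 1/8 s, in which the tool goes at most 62.5 mm and 10.7 degrees, less where a joint would pass 70% of its speed; a pose out of reach is approached as far as the arm can. A call with a gripper value outside its range is refused whole. The fingers move at their own pace and stop on an object; "force" is the grip in N (left out, the last holds). Time passes only in rows, so rows that repeat a pose let the fingers close. It gives the time, the measured TCP pose, the force and the opening at its end, in the units of the state.
- get_state(): the state, without advancing time (a new reading comes with each control period).
- read_camera(name): name is "side" or "top"; returns a dict with "frame" (400x640x3 uint8, red, green, blue), "vfov" (degrees; the focal length in pixels is half the picture's height over the tangent of half this angle, whatever the lens; pixels are square), "cx", "cy" (the principal point, pixels), "position" and "rotation" of the camera in the world. Camera axes: x right, y up, looking along -z (the intrinsics and any distortion apply to the point x, -y, -z); pixel columns grow to the right and rows downward; lengths in m; the calibration is good to about 2 mm. A picture is of the moment at which its call begins. There is no depth.
- sign_off(): hands the job in, once; it reports no verdict.
The state is a dict: "time": time; "qpos": joint angles; "dq": joint speeds; "joint_efforts": joint torques, N m; "eef_pos": TCP position; "tcp_rot": TCP orientation; "contact_force": force on the tool from outside, world axes, zero at the start; "wrist_torque": the same for the moment, N m; "opening": opening from 0.0 (shut) to 1.0 (fully open).
Only numpy, scipy, OpenCV 4.12 (cv2) and the standard library are available. Lean on these libraries where they do the work, as an engineer would, in place of code of your own. Each camera call takes 0.05 s, during which the arm holds its last target.

## Working session

There is one attempt and no reset: what is moved stays moved. The work goes in short steps, Python scripts to look and compute and a tool call to move; the robot and the scene stay as the last step left them, time stands still between calls to the robot, and variables do not carry over. Pictures are saved under pics/ and viewed, and the job is handed in when it is done.

Besides the shell and the picture viewer there is one more tool, called in YAML: its name, and indented under it one key for each argument. arm_command: Moves the arm, as the interface text tells. Its arguments: {"type":"object","properties":{"steps":{"type":"array"},"force":{"type":"number"}},"required":["steps"]}

```bash
mkdir -p pics; ls; cat > h.py <<'E'
from plant import *
import numpy as np, cv2
from scipy.spatial.transform import Rotation as R
def snap(name,fn):
    c=read_camera(name); cv2.imwrite('pics/'+fn,c['frame'][:,:,::-1]); np.save('pics/'+fn+'.npy',c,allow_pickle=True); return c
E
python3 - <<'E'
from h import *
s=get_state(); print(s)
for n in('side','top'):
    c=snap(n,n+'0.png'); print({k:v for k,v in c.items() if k!='frame'})
E
```

```text
pics
{'time': 0.0, 'qpos': array([ 9.98022336e-01,  2.87184533e-01,  1.57823791e+00, -2.16283583e-07,
        1.27860047e+00, -1.49982458e-01]), 'dq': array([ 0.00163089, -0.0014937 , -0.00126454, -0.00115148, -0.00016862,
       -0.00150729]), 'joint_efforts': array([-4.11938781e-04, -4.05994749e+01, -2.92621171e+01, -1.70133453e-04,
        5.81205270e-03,  9.37313928e-06]), 'eef_pos': array([0.2765454 , 0.61500038, 0.22990163]), 'tcp_rot': array([ 2.09824614e-01,  9.77738286e-01, -1.13667981e-03, -4.29528339e-04]), 'contact_force': array([-0.45627341,  0.56037157, -0.43659096]), 'wrist_torque': array([ 0.01670847, -0.00356255, -0.07733867]), 'opening': 1.0018585934483029}
{'vfov': 55.07464674907553, 'cx': 322.19089563053814, 'cy': 192.32986795877116, 'position': array([ 0.49823536, -0.95807083,  0.63548468]), 'rotation': array([ 0.49332951, -0.00829665, -0.01086879,  0.86973503])}
{'vfov': 57.94087928859251, 'cx': 318.2803213757769, 'cy': 193.76896581736878, 'position': array([ 0.44000306, -0.00451202,  1.07319105]), 'rotation': array([-0.04019745,  0.04146549,  0.71192783, -0.69987395])}
```

View pics/side0.png

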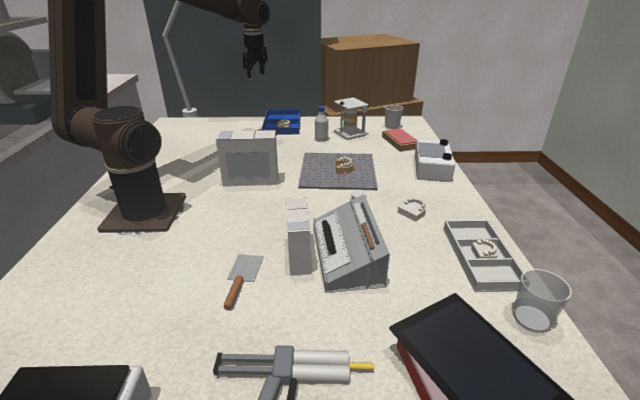

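View pics/top0.png

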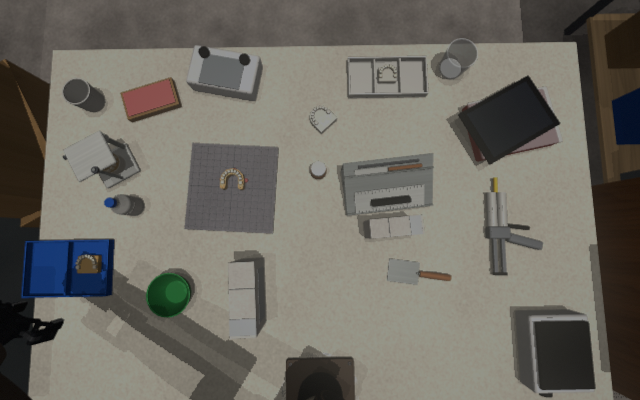

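The carton-like things in the top view are the small white one at about (395,227), right in front of the rack, and the larger one at about (242,300). The small one fits ("smaller", "close in front of the rack"). I'll enlarge it to confirm, along with the plate.

```bash
cat >> h.py <<'E'
def K(c):
    f=200/np.tan(np.radians(c['vfov'])/2); return f
def proj(c,P):
    P=np.atleast_2d(P); p=R.from_quat(c['rotation']).inv().apply(P-c['position']); f=K(c)
    return np.c_[c['cx']+f*p[:,0]/-p[:,2], c['cy']-f*p[:,1]/-p[:,2]]
def unproj(c,uv,z):
    uv=np.atleast_2d(uv).astype(float); f=K(c)
    d=np.c_[(uv[:,0]-c['cx'])/f,-(uv[:,1]-c['cy'])/f,-np.ones(len(uv))]
    d=R.from_quat(c['rotation']).apply(d); t=(z-c['position'][2])/d[:,2]
    return c['position']+d*t[:,None]
def load(fn): return np.load('pics/'+fn+'.npy',allow_pickle=True).item()
def crop(c,x0,y0,x1,y1,s,fn,pts=None):
    im=cv2.resize(c['frame'][y0:y1,x0:x1],None,fx=s,fy=s,interpolation=cv2.INTER_CUBIC)[:,:,::-1].copy()
    if pts is not None:
        for p in np.atleast_2d(pts):
            q=tuple(int(v) for v in np.round((p-[x0-.5,y0-.5])*s)); cv2.circle(im,q,2,(0,0,255),-1)
    cv2.imwrite('pics/'+fn,im)
E
python3 - <<'E'
from h import *
c=load('top0.png'); crop(c,330,140,450,250,6,'ta.png'); crop(c,180,135,290,240,5,'tb.png')
c=load('side0.png'); crop(c,270,180,400,300,6,'sa.png')
print(K(c))
E
```

```text
383.5861385476245
```

View pics/ta.png

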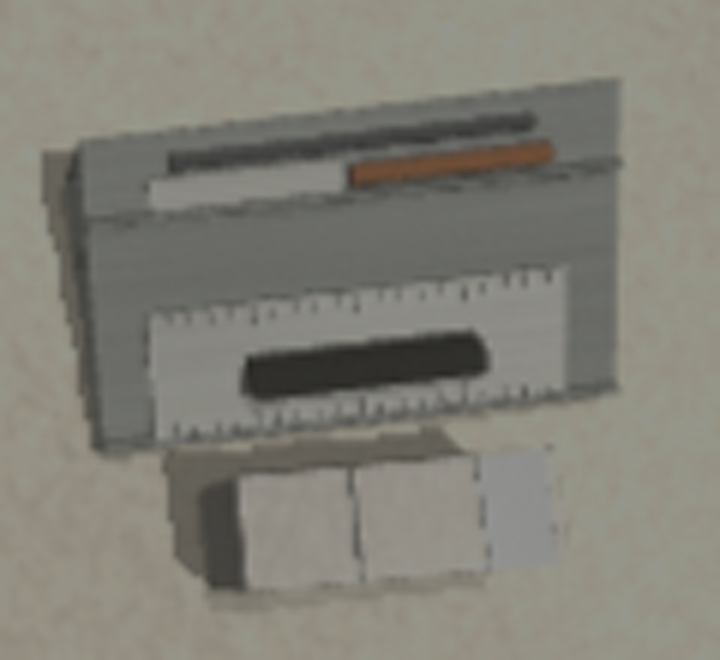

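View pics/tb.png

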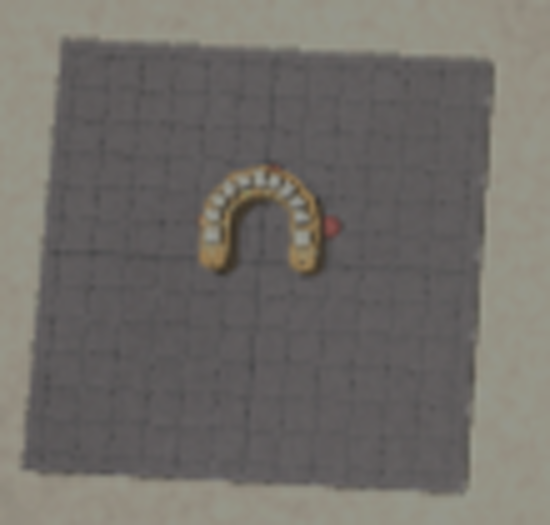

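View pics/sa.png

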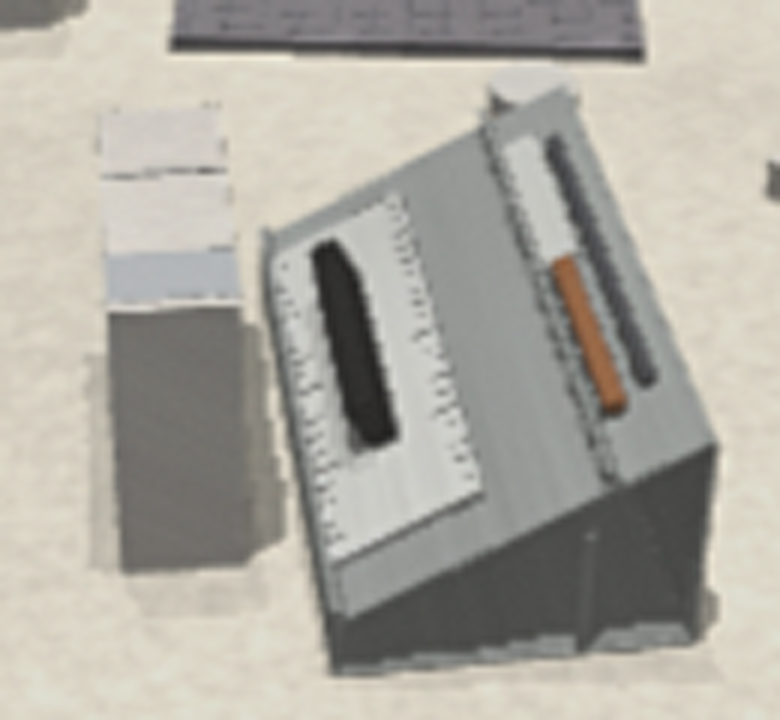

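The crops confirm it: the small carton stands at (395,227), and the straightedge lies on the rack behind it with a black rib. The plate and the tan cast are at (232,187). Next I'll fit poses from corners in both views.

```bash
cat > fit.py <<'E'
from h import *
from scipy.optimize import least_squares
T=load('top0.png');S=load('side0.png')
def ta(l,s=6,o=(330,140)): return np.array(l)/s+np.array(o)-.5
def fit(model,p0,obs):
    def r(p):
        M=model(p); return np.concatenate([(proj(c,M[i])-uv).ravel() for c,i,uv in obs])
    s=least_squares(r,p0,loss='soft_l1'); 
    return s.x,r(s.x)
def rz(a): return R.from_euler('z',a)
def box(hx,hy,z): return np.array([[-hx,-hy,z],[hx,-hy,z],[hx,hy,z],[-hx,hy,z]])
# order: 0 near right(-x,-y),1 far right,2 far left,3 near left
cm=np.r_[box(.025,.07,.13),box(.025,.07,0)]
mod=lambda p: rz(p[2]).apply(cm)+[p[0],p[1],0]
x,r=fit(mod,[.36,-.2,0.1],[(T,[2,1,0,3],ta([(240,480),(550,450),(558,567),(244,588)])),(S,[3,2,1,0,4,5],ta([(98,112),(220,104),(240,308),(105,312),(122,572),(250,565)],6,(270,180)))])
print('carton',x,r.round(1))
se=box(.032,.1,.005)
mod2=lambda p:(rz(p[3])*R.from_euler('y',-np.radians(28))).apply(se)+p[:3]
x,r=fit(mod2,[.43,-.2,.05,.1],[(T,[2,1,0,3],ta([(152,318),(568,268),(568,393),(155,442)])),(S,[3,2,1,0],ta([(275,252),(398,193),(483,495),(333,560)],6,(270,180)))])
print('se',x,r.round(1))
pl=box(.13,.13,.01)
mod3=lambda p: rz(p[2]).apply(pl)+[p[0],p[1],0]
x,r=fit(mod3,[.5,.2,0],[(T,[2,1,0,3],ta([(62,38),(495,62),(468,492),(22,468)],5,(180,135))),(S,[3,2,1,0],np.array([(305.5,154),(373,153),(376,187),(300,187)]))])
print('plate',x,r.round(1))
ra=np.array([[.0658,-.125,.1],[.0658,.125,.1],[-.0658,-.125,.03],[-.0658,.125,.03]])
mod4=lambda p: rz(p[2]).apply(ra)+[p[0],p[1],0]
x,r=fit(mod4,[.5,-.2,0.1],[(T,[0,1,2,3],ta([(620,80),(80,142),(618,390),(97,450)])),(S,[0,1,2,3],ta([(715,445),(570,90),(330,595),(268,232)],6,(270,180)))])
print('rack',x,r.round(1))
print('heels', unproj(T,ta([(213,270),(304,270)],5,(180,135)),.02))
E
python3 fit.py
python3 - <<'E'
from h import *
c=load('side0.png'); crop(c,320,145,370,185,16,'sb.png')
c=load('top0.png'); crop(c,212,160,252,195,18,'tc.png')
E
```

```text
carton [ 0.46143095 -0.20674453  0.06822954] [-1.7 -0.7 -0.  -0.3  0.9 -0.6 -0.4  0.5  0.2 -0.2 -0.2  0.2  0.2 -0.6
 -0.  -0.1 -0.5  0.9 -0.7  0.7]
se [ 0.54386887 -0.20959942  0.0473666   0.09891761] [-0.9 -0.4  0.3 -0.2  0.2 -0.3  0.1 -0.4 -0.5  0.7 -0.  -0.2 -0.1 -0.9
 -0.4  0.6]
plate [ 0.58931252  0.24880022 -0.06875698] [ 0.3 -0.5 -0.2 -0.9 -0.5 -0.1  0.2  0.1 -1.1 -1.5 -0.7  0.9  1.9  1.2
 -2.1 -0.7]
rack [ 0.58052025 -0.20486492  0.08593189] [-0.   1.4 -0.4  0.3 -1.  -0.5  0.1 -1.7 -1.5  0.4 -1.2 -0.3  1.5  4.3
  0.8  0.3]
heels [[0.58262944 0.27494459 0.02      ]
 [0.58171932 0.22146579 0.02      ]]
```

View pics/sb.png

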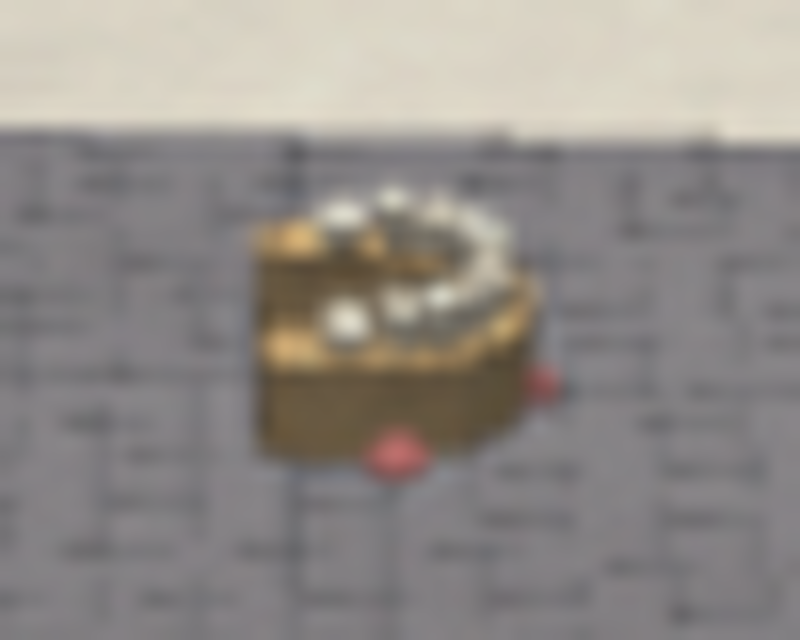

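View pics/tc.png

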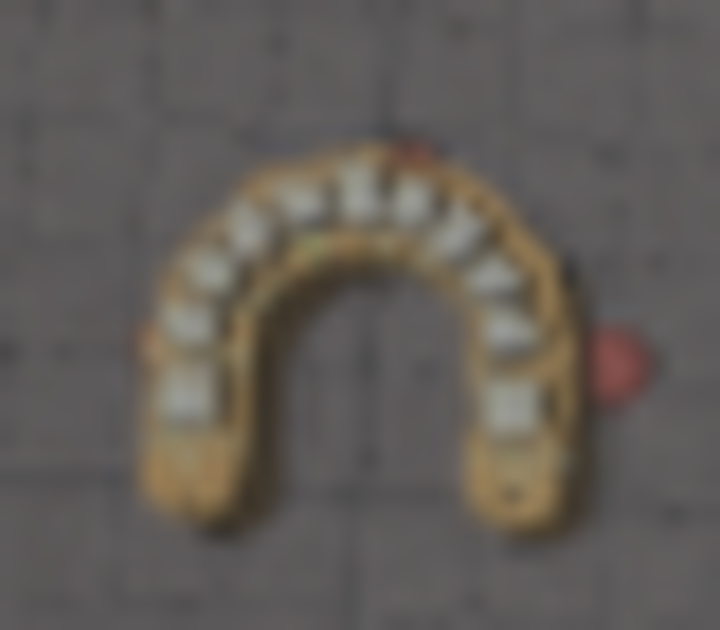

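```bash
cat >> h.py <<'E'
def go(pos,yaw,tilt=0.0,shift_state=None):
    """tool z = down tilted by 'tilt' toward +x' ; tool y axis (jaw) along x' rotated yaw (or opposite). prints move"""
    s=get_state(); R0=R.from_quat(s['tcp_rot'])
    best=None
    for flip in (0,np.pi):
        # base: z down, tool y = x', tool x = y'... columns
        B=R.from_matrix(np.array([[0,1,0],[1,0,0],[0,0,-1.]]).T)
        # tilt about y': z(down)-> toward +x'
        Rt=R.from_euler('z',yaw)*R.from_euler('y',-tilt)*B*R.from_euler('z',flip)
        rv=(R0.inv()*Rt).as_rotvec()
        if best is None or np.linalg.norm(rv)<np.linalg.norm(best[0]): best=(rv,Rt)
    sh=R0.inv().apply(np.array(pos)-s['eef_pos'])
    print('turn',best[0].round(4),'shift',sh.round(4),'rows',np.linalg.norm(sh)/.0625,np.linalg.norm(best[0])/.187)
def st():
    s=get_state(); r=R.from_quat(s['tcp_rot']).as_matrix()
    print('t',round(s['time'],2),'p',s['eef_pos'].round(4),'x',r[:,0].round(3),'y',r[:,1].round(3),'z',r[:,2].round(3),'F',s['contact_force'].round(1),'M',s['wrist_torque'].round(2),'op',round(s['opening'],3),'q',s['qpos'].round(2))
E
python3 - <<'E'
from h import *
T=load('top0.png')
p=np.array([(188,518),(520,538)])/18+[212,160]-.5
h=unproj(T,p,.034);print(h, np.arctan2(*(h[0]-h[1])[:2][[0,1]]))
S=load('side0.png')
st()
for n,z,uv in [('jar',.06,(318,167)),('spare',.034,(321,120)),('knife',.01,(404,271)),('knifeend',.01,(450,277)),('bigL',.0,(258,265)),('rackcorner',.03,(345.7,214.5))]: print(n,unproj(T,uv,z)[0].round(3))
print('heights at carton pick'); 
go([.4614,-.2067,.22],.068); 
E
```

```text
[[0.58139141 0.27168963 0.034     ]
 [0.57723131 0.21818406 0.034     ]] 0.07759479104428407
t 0.1 p [0.2766 0.6151 0.23  ] x [-0.912  0.41   0.   ] y [ 0.41   0.912 -0.002] z [-0.001 -0.002 -1.   ] F [-0.1  0.9 -0.8] M [ 0.   -0.09 -0.04] op 1.0 q [ 1.    0.29  1.58  0.    1.28 -0.15]
jar [ 0.634 -0.008  0.06 ]
spare [ 0.781 -0.019  0.034]
knife [ 0.334 -0.251  0.01 ]
knifeend [ 0.315 -0.383  0.01 ]
bigL [0.358 0.172 0.   ]
rackcorner [ 0.499 -0.086  0.03 ]
heights at carton pick
turn [-2.20e-03  9.00e-04  1.08e+00] shift [-0.5057 -0.6736  0.0113] rows 13.47762340776245 5.7755471924638195
```

arm_command:
  steps:
    - [[0,0,0],[-0.03,-0.03,-0.06],1]
    - [[0,0,1.08],[-0.506,-0.674,-0.07],1]
    - [[0,0,1.08],[-0.506,-0.674,-0.07],1]
    - [[0,0,1.08],[-0.506,-0.674,-0.07],1]
    - [[0,0,1.08],[-0.506,-0.674,-0.07],1]
    - [[0,0,1.08],[-0.506,-0.674,-0.07],1]
    - [[0,0,1.08],[-0.506,-0.674,-0.07],1]
    - [[0,0,1.08],[-0.506,-0.674,-0.07],1]
    - [[0,0,1.08],[-0.506,-0.674,-0.07],1]
    - [[0,0,1.08],[-0.506,-0.674,-0.07],1]
    - [[0,0,1.08],[-0.506,-0.674,-0.07],1]
    - [[0,0,1.08],[-0.506,-0.674,-0.07],1]
  force: 30

```text
time: 1.6
eef_pos: [0.4359, -0.0924, 0.2983]
tcp_rot: [0.683, 0.731, -0.001, 0.0]
contact_force: [1.1, 1.2, 0.6]
opening: 1.006
```

```bash
python3 - <<'E'
from h import *
st(); go([.4614,-.2067,.20],.068)
E
```

```text
t 1.6 p [ 0.4359 -0.0924  0.2983] x [-0.067  0.998 -0.002] y [ 0.998  0.067 -0.001] z [-0.001 -0.002 -1.   ] F [1.1 1.2 0.6] M [-0.01  0.01  0.05] op 1.006 q [-0.44 -0.29  2.03 -0.    1.4  -0.5 ]
turn [-0.0009  0.0016 -0.0006] shift [-0.1156  0.0178  0.0985] rows 2.445937869160258 0.010038614562194126
```

arm_command:
  steps:
    - [[0,0,0],[-0.06,0.009,0.04],1]
    - [[0,0,0],[-0.1155,0.018,0.09],1]
    - [[0,0,0],[-0.1155,0.018,0.11],1]
    - [[0,0,0],[-0.1155,0.018,0.11],1]
    - [[0,0,0],[-0.1155,0.018,0.11],1]

```text
time: 2.22
eef_pos: [0.4619, -0.2063, 0.1894]
tcp_rot: [0.683, 0.731, -0.001, 0.001]
contact_force: [-0.0, -1.0, 0.2]
opening: 0.999
```

```bash
python3 - <<'E'
from h import *
st(); go([.4614,-.2067,.09],.068)
snap('top','t1.png'); c=snap('side','s1.png'); crop(c,250,130,410,290,4,'s1c.png')
c=load('t1.png'); crop(c,330,150,450,250,5,'t1c.png')
E
```

```text
t 2.23 p [ 0.4619 -0.2063  0.1894] x [-0.068  0.998 -0.002] y [ 0.998  0.068 -0.   ] z [ 0.    -0.002 -1.   ] F [-0.  -1.   0.2] M [ 0.01  0.01 -0.04] op 0.999 q [-0.62 -0.05  2.03 -0.    1.17 -0.69]
turn [-0.0001  0.0018 -0.0002] shift [-0.0002 -0.0005  0.0994] rows 1.5909750345943676 0.009951295257656433
```

View pics/s1c.png

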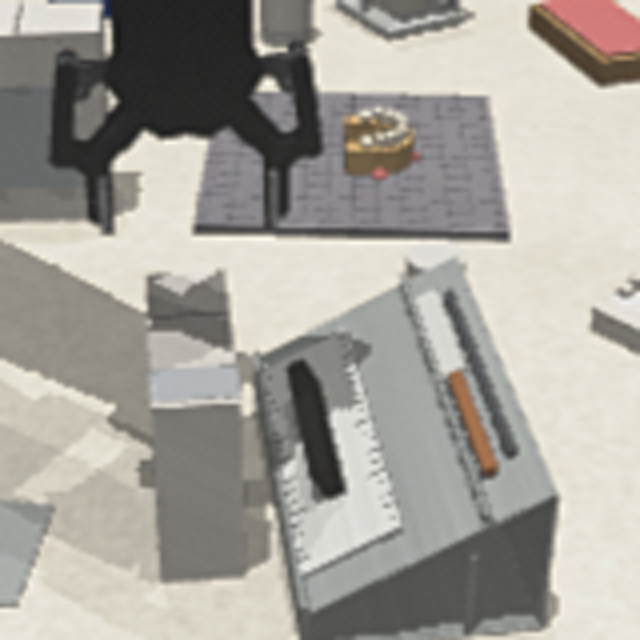

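View pics/t1c.png

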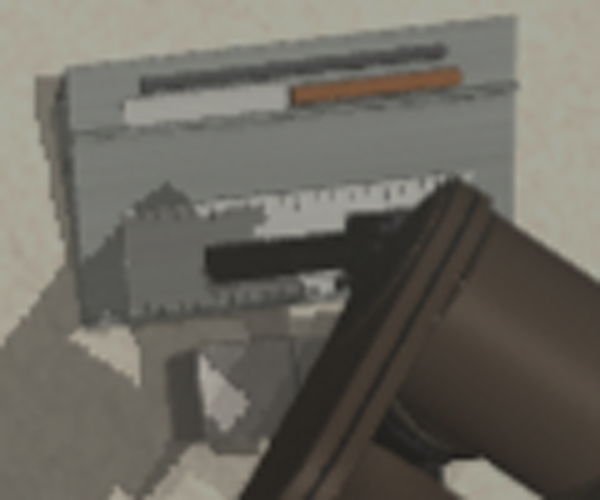

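The jaws straddle the carton: the fingertips at 105 and 275 in the crop have their midpoint at 190, and the carton's centre is at about 192. I'll descend and grip.

arm_command:
  steps:
    - [[0,0,0],[0,0,0.05],1]
    - [[0,0,0],[0,0,0.096],1]
    - [[0,0,0],[0,0,0.096],1]
    - [[0,0,0],[0,0,0.096],0.0]
    - [[0,0,0],[0,0,0.096],-1]
    - [[0,0,0],[0,0,0.096],-1]
    - [[0,0,0],[0,0,0.096],-1]
    - [[0,0,0],[0,0,0.096],-1]
    - [[0,0,0],[0,0,0.096],-1]
  force: 30

```text
time: 3.45
eef_pos: [0.464, -0.2077, 0.0977]
tcp_rot: [0.682, 0.731, -0.001, 0.004]
contact_force: [-2.3, 1.4, 7.4]
opening: 0.585
```

```bash
python3 - <<'E'
from h import *
st(); go([.44,.06,.25],-np.pi/2+.05);go([.44,.06,.25],np.pi/2)
E
```

```text
t 3.45 p [ 0.464  -0.2077  0.0977] x [-0.069  0.998 -0.006] y [0.998 0.069 0.005] z [ 0.005 -0.006 -1.   ] F [-2.3  1.4  7.4] M [0.16 0.44 0.09] op 0.585 q [-0.62  0.07  2.09 -0.    0.97 -0.69]
turn [-1.4000e-03  8.6000e-03 -1.5516e+00] shift [ 0.2677 -0.0047 -0.1541] rows 4.942869648591356 8.297277507134709
turn [-1.1000e-03  8.6000e-03 -1.5016e+00] shift [ 0.2677 -0.0047 -0.1541] rows 4.942869648591356 8.029902154227818
```

arm_command:
  steps:
    - [[0,0,0],[0,0,-0.03],-1]
    - [[0,0,0],[0,0,-0.08],-1]
    - [[0,0,0],[0,0,-0.14],-1]
    - [[0,0,-0.15],[0.04,0,-0.17],-1]
    - [[0,0,-0.33],[0.1,0,-0.17],-1]
    - [[0,0,-0.5],[0.16,0,-0.17],-1]
    - [[0,0,-0.68],[0.22,0,-0.17],-1]
    - [[0,0,-0.85],[0.268,-0.005,-0.17],-1]
    - [[0,0,-1.03],[0.268,-0.005,-0.17],-1]
    - [[0,0,-1.2],[0.268,-0.005,-0.17],-1]
    - [[0,0,-1.37],[0.268,-0.005,-0.17],-1]
    - [[0,0,-1.5],[0.268,-0.005,-0.17],-1]

```text
time: 4.95
eef_pos: [0.4391, 0.0606, 0.2658]
tcp_rot: [-0.002, 1.0, -0.003, 0.002]
contact_force: [0.4, 0.0, -3.2]
opening: 0.581
```

```bash
python3 - <<'E'
from h import *
snap('side','s2.png'); snap('top','t2.png')
st(); go([.44,.06,.11],np.pi/2)
E
```

```text
t 5.05 p [0.4392 0.0605 0.2658] x [-1.     0.002 -0.005] y [ 0.002  1.    -0.006] z [ 0.005 -0.006 -1.   ] F [-0.1  0.2 -3.8] M [-0.02 -0.   -0.  ] op 0.583 q [-0.09 -0.28  2.08 -0.01  1.33 -1.66]
turn [-0.0058  0.0048 -0.0016] shift [-1.000e-04  4.000e-04  1.558e-01] rows 2.49254363383831 0.041386656905514074
```

View pics/s2.png

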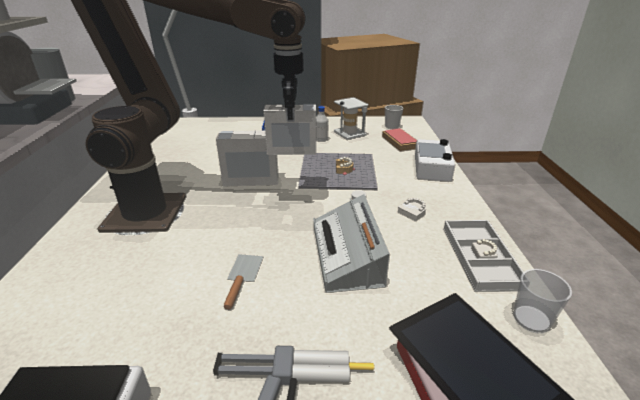

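The carton is held upright at about (290,130) in the side view. I'll lower it.

arm_command:
  steps:
    - [[0,0,0],[0,0,0.06],-1]
    - [[0,0,0],[0,0,0.12],-1]
    - [[0,0,0],[0,0,0.15],-1]
    - [[0,0,0],[0,0,0.162],-1]
    - [[0,0,0],[0,0,0.166],-1]
    - [[0,0,0],[0,0,0.168],-1]
    - [[0,0,0],[0,0,0.169],-1]

```text
time: 5.92
eef_pos: [0.4411, 0.0594, 0.0982]
tcp_rot: [0.001, 1.0, -0.003, 0.004]
contact_force: [-0.3, -0.0, -2.9]
opening: 0.585
```

```bash
python3 - <<'E'
from h import *
st()
E
```

```text
t 5.92 p [0.4411 0.0594 0.0982] x [-1.     0.002 -0.008] y [ 0.002  1.    -0.006] z [ 0.008 -0.006 -1.   ] F [-0.3 -0.  -2.9] M [ 0.05  0.05 -0.02] op 0.585 q [-0.09 -0.08  2.23 -0.01  0.97 -1.66]
```

Still carrying the weight (-2.9 N), so it's at or just above the bench. Down slightly more.

arm_command:
  steps:
    - [[0,0,0],[0,0,0.001],-1]
    - [[0,0,0],[0,0,0.002],-1]
    - [[0,0,0],[0,0,0.003],-1]

```text
time: 6.3
eef_pos: [0.4421, 0.0593, 0.0978]
tcp_rot: [0.001, 1.0, -0.003, 0.004]
contact_force: [-8.2, -0.8, 14.6]
opening: 0.582
```

```bash
python3 - <<'E'
from h import *
st()
E
```

```text
t 6.3 p [0.4421 0.0593 0.0978] x [-1.     0.002 -0.008] y [ 0.002  1.    -0.006] z [ 0.008 -0.006 -1.   ] F [-8.2 -0.8 14.6] M [0.15 1.14 0.02] op 0.582 q [-0.09 -0.07  2.23 -0.01  0.97 -1.66]
```

arm_command:
  steps:
    - [[0,0,0],[0,0,-0.001],-0.5]
    - [[0,0,0],[0,0,-0.001],0.5]
    - [[0,0,0],[0,0,-0.001],1]
    - [[0,0,0],[0,0,-0.001],1]
    - [[0,0,0],[0,0,-0.03],1]
    - [[0,0,0],[0,0,-0.09],1]
    - [[0,0,0],[0,0,-0.15],1]
    - [[0,0,0],[0,0,-0.18],1]

```text
time: 7.3
eef_pos: [0.4419, 0.0604, 0.2821]
tcp_rot: [0.001, 1.0, -0.003, 0.007]
contact_force: [0.3, 0.5, -0.1]
opening: 1.002
```

```bash
python3 - <<'E'
from h import *
st(); c=snap('side','s3.png'); snap('top','t3.png')
a=np.radians(28); n=np.array([-np.sin(a)*np.cos(.09),-np.sin(a)*np.sin(.09),np.cos(a)])
P=np.array([.5439,-.2096,.0474])
for h in(.0075,.12): print((P+n*h).round(4)); go(P+n*h,.092,a)
E
```

```text
t 7.3 p [0.4419 0.0604 0.2821] x [-1.     0.002 -0.015] y [ 0.002  1.    -0.007] z [ 0.015 -0.007 -1.   ] F [ 0.3  0.5 -0.1] M [-0.02  0.02  0.01] op 1.002 q [-0.09 -0.29  2.06 -0.01  1.36 -1.66]
[ 0.5404 -0.2099  0.054 ]
turn [-0.3887 -0.3412  1.4496] shift [-0.094  -0.2684  0.2322] rows 5.874059890829146 8.230431187994679
[ 0.4878 -0.2147  0.1534]
turn [-0.3887 -0.3412  1.4496] shift [-0.0431 -0.2739  0.132 ] rows 4.913977600755266 8.230431187994679
```

View pics/t3.png

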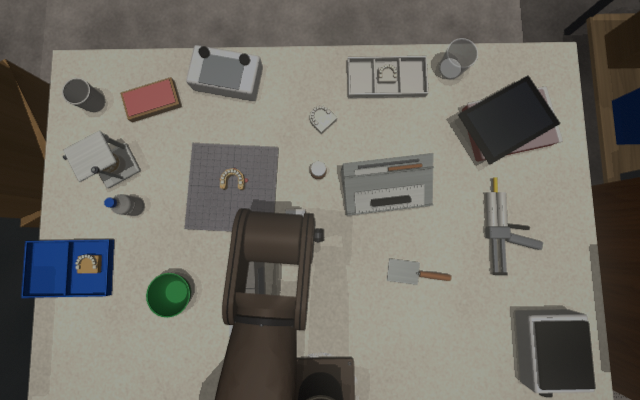

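arm_command:
  steps:
    - [[-0.05,-0.04,0.18],[0,-0.06,0],0]
    - [[-0.1,-0.09,0.36],[0,-0.12,0],0]
    - [[-0.15,-0.13,0.54],[-0.01,-0.18,0],0]
    - [[-0.19,-0.17,0.72],[-0.02,-0.23,0.02],0]
    - [[-0.24,-0.21,0.91],[-0.03,-0.27,0.06],0]
    - [[-0.29,-0.26,1.09],[-0.04,-0.274,0.1],0]
    - [[-0.34,-0.3,1.27],[-0.043,-0.274,0.13],0]
    - [[-0.389,-0.341,1.45],[-0.043,-0.274,0.132],0]
    - [[-0.389,-0.341,1.45],[-0.043,-0.274,0.132],0]
    - [[-0.389,-0.341,1.45],[-0.043,-0.274,0.132],0]
    - [[-0.389,-0.341,1.45],[-0.043,-0.274,0.132],0]

```text
time: 8.78
eef_pos: [0.4881, -0.2151, 0.1541]
tcp_rot: [0.653, 0.717, 0.179, 0.164]
contact_force: [-0.6, 0.3, 0.7]
opening: 0.502
```

```bash
cat > ov.py <<'E'
from h import *
T=load('t3.png');S=load('side0.png')
def segs(hx,hy,z): 
    k=np.linspace(-1,1,25); o=np.ones(25)
    return np.r_[np.c_[hx*k,hy*o,z*o],np.c_[hx*k,-hy*o,z*o],np.c_[hx*o,hy*k,z*o],np.c_[-hx*o,hy*k,z*o]]
M=np.r_[segs(.032,.1,.005),segs(.007,.055,.031)]
Rr=R.from_euler('z',.092)*R.from_euler('y',-np.radians(28))
W=Rr.apply(M)+[.5439,-.2096,.0474]
crop(T,335,145,440,220,7,'ov_t.png',proj(T,W)); crop(S,300,190,400,295,6,'ov_s.png',proj(S,W))
st()
a=np.radians(28); n=np.array([-np.sin(a)*np.cos(.09),-np.sin(a)*np.sin(.09),np.cos(a)])
P=np.array([.5439,-.2096,.0474])
for h in(.05,.0075): go(P+n*h,.092,a)
E
python3 ov.py
```

```text
t 8.78 p [ 0.4881 -0.2151  0.1541] x [-0.093  0.996 -0.001] y [0.879 0.083 0.47 ] z [ 0.468  0.043 -0.883] F [-0.6  0.3  0.7] M [-0.01  0.27 -0.  ] op 0.502 q [-0.78 -0.14  2.24  0.53  0.79 -1.2 ]
turn [0.0007 0.0006 0.0015] shift [ 0.0004 -0.0007  0.0705] rows 1.1286725522399017 0.009206095245201208
turn [0.0007 0.0006 0.0015] shift [ 0.0004 -0.0007  0.113 ] rows 1.8086470996511088 0.009206095245201208
```

View pics/ov_t.png

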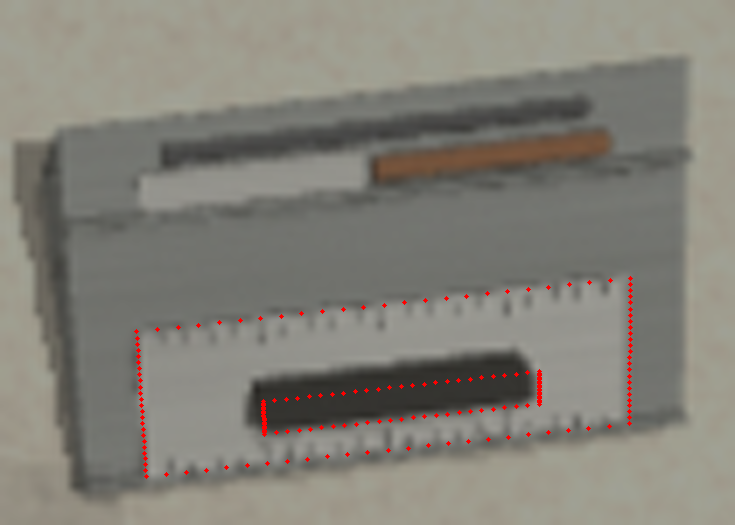

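View pics/ov_s.png

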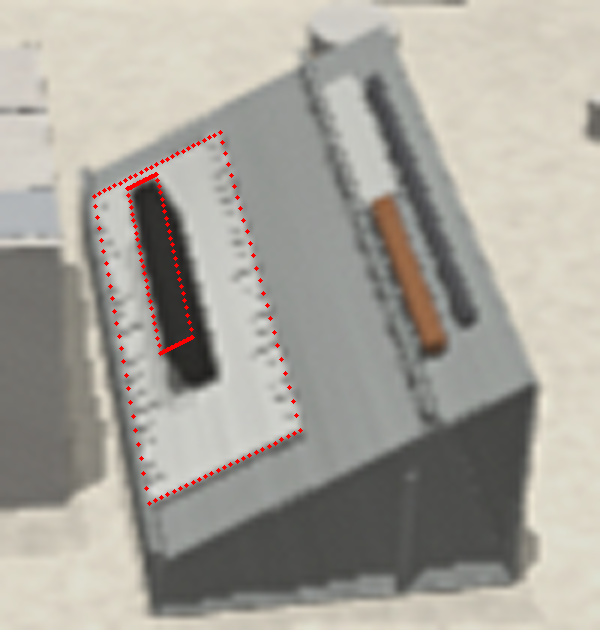

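The blade outline matches in both views (the rib's offset is its visible side faces). Descend along the tool axis.

arm_command:
  steps:
    - [[0,0,0],[0,-0.001,0.05],0]
    - [[0,0,0],[0,-0.001,0.09],0]
    - [[0,0,0],[0,-0.001,0.105],0]
    - [[0,0,0],[0,-0.001,0.11],0]
    - [[0,0,0],[0,-0.001,0.113],0]
    - [[0,0,0],[0,-0.001,0.113],0]

```text
time: 9.52
eef_pos: [0.5405, -0.2108, 0.0548]
tcp_rot: [0.653, 0.717, 0.179, 0.164]
contact_force: [-0.7, 0.3, 1.0]
opening: 0.5
```

```bash
python3 - <<'E'
from h import *
st();a=np.radians(28); n=np.array([-np.sin(a)*np.cos(.09),-np.sin(a)*np.sin(.09),np.cos(a)])
P=np.array([.5439,-.2096,.0474])
go(P+n*.0075,.092,a)
c=snap('side','s4.png'); crop(c,280,150,400,260,6,'s4c.png')
c=snap('top','t4.png'); crop(c,335,130,440,230,6,'t4c.png')
E
```

```text
t 9.53 p [ 0.5405 -0.2108  0.0548] x [-0.093  0.996 -0.002] y [0.878 0.083 0.471] z [ 0.469  0.042 -0.882] F [-0.7  0.3  1. ] M [-0.02  0.19  0.01] op 0.5 q [-0.69  0.14  2.18  0.67  0.56 -1.31]
turn [0.0018 0.0016 0.0022] shift [ 0.0009 -0.0004  0.0007] rows 0.019333274958680462 0.01719436469575553
```

View pics/s4c.png

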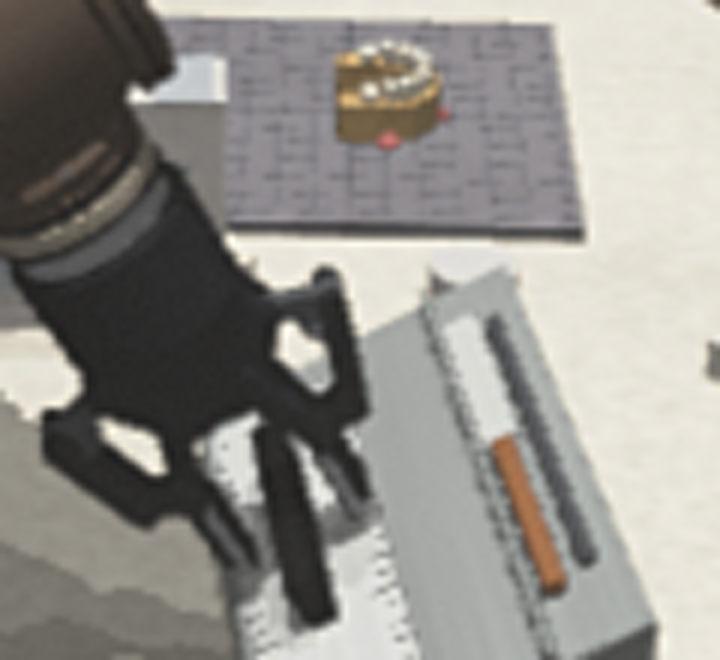

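The fingers straddle the rib (tips at about (240,565) and (355,515) in the crop). Closing.

arm_command:
  steps:
    - [[0,0,0],[0,0,0],-0.4]
    - [[0,0,0],[0,0,0],-1]
    - [[0,0,0],[0,0,0],-1]
    - [[0,0,0],[0,0,0],-1]
    - [[0,0,0],[0,0,0],-1]
  force: 35

```text
time: 10.25
eef_pos: [0.5404, -0.2111, 0.0554]
tcp_rot: [0.653, 0.717, 0.179, 0.165]
contact_force: [-6.6, -0.7, 4.5]
opening: 0.155
```

```bash
python3 - <<'E'
from h import *
st();c=snap('side','s5.png'); crop(c,280,150,400,260,6,'s5c.png')
E
```

```text
t 10.25 p [ 0.5404 -0.2111  0.0554] x [-0.093  0.996 -0.003] y [0.878 0.084 0.471] z [ 0.469  0.041 -0.882] F [-6.6 -0.7  4.5] M [0.01 0.66 0.08] op 0.155 q [-0.69  0.14  2.18  0.67  0.57 -1.31]
```

View pics/s5c.png

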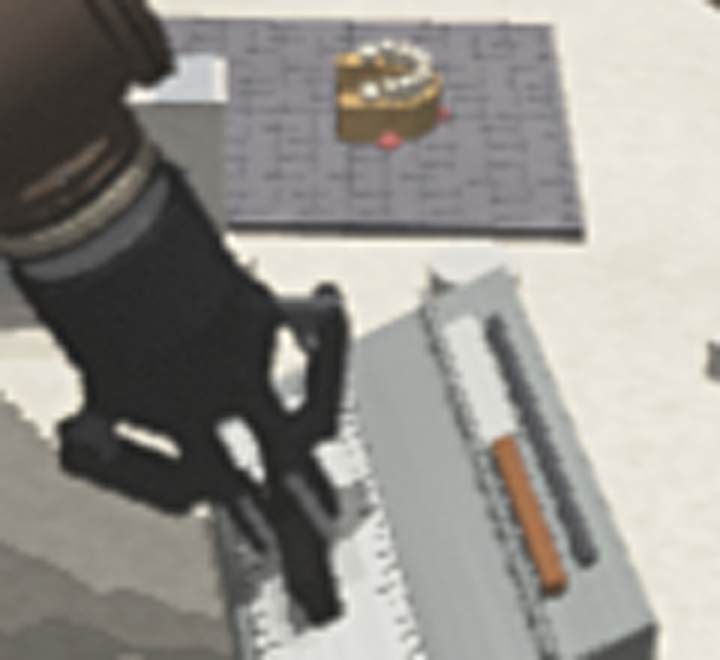

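arm_command:
  steps:
    - [[0,0,0],[0,0,-0.01],-1]
    - [[0,0,0],[0,0,-0.03],-1]
    - [[0,0,0],[0,0,-0.07],-1]
    - [[0,0,0],[0,0.03,-0.12],-1]
    - [[0,0,0],[0,0.06,-0.17],-1]
    - [[0,0,0],[0,0.06,-0.17],-1]

```text
time: 11.05
eef_pos: [0.5154, -0.215, 0.2407]
tcp_rot: [0.651, 0.717, 0.179, 0.171]
contact_force: [0.5, -0.4, -2.8]
opening: 0.15
```

```bash
python3 - <<'E'
from h import *
st();c=snap('side','s6.png'); crop(c,240,70,400,220,5,'s6c.png')
go([.53,.245,.18],-.075,0)
E
```

```text
t 11.05 p [ 0.5154 -0.215   0.2407] x [-0.093  0.996 -0.012] y [0.874 0.087 0.479] z [ 0.478  0.034 -0.878] F [ 0.5 -0.4 -2.8] M [-0.03  0.43 -0.01] op 0.15 q [-0.74 -0.2   2.12  0.45  0.91 -1.06]
turn [ 0.4928 -0.035   0.1671] shift [0.4554 0.0269 0.0748] rows 7.39681604995705 2.7890570658267286
```

View pics/s6c.png

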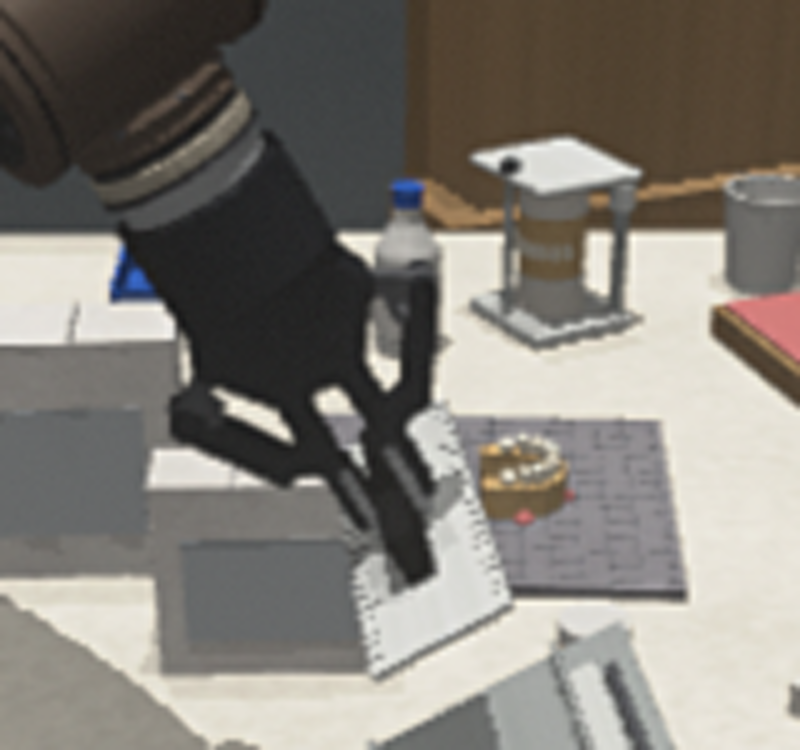

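arm_command:
  steps:
    - [[0.12,0,0.04],[0.055,0.005,0],-1]
    - [[0.25,-0.01,0.08],[0.115,0.01,0.01],-1]
    - [[0.37,-0.02,0.12],[0.175,0.02,0.015],-1]
    - [[0.493,-0.035,0.167],[0.235,0.025,0.02],-1]
    - [[0.493,-0.035,0.167],[0.295,0.03,0.025],-1]
    - [[0.493,-0.035,0.167],[0.355,0.035,0.03],-1]
    - [[0.493,-0.035,0.167],[0.415,0.04,0.035],-1]
    - [[0.493,-0.035,0.167],[0.458,0.048,0.041],-1]
    - [[0.493,-0.035,0.167],[0.458,0.048,0.041],-1]
    - [[0.493,-0.035,0.167],[0.458,0.048,0.041],-1]

```text
time: 12.35
eef_pos: [0.5308, 0.2475, 0.217]
tcp_rot: [0.733, 0.68, -0.002, -0.001]
contact_force: [0.3, -0.4, -2.3]
opening: 0.153
```

```bash
python3 - <<'E'
from h import *
c=snap('side','s7.png'); crop(c,220,60,400,210,4,'s7c.png'); c=snap('top','t7.png'); crop(c,150,120,310,320,3,'t7c.png')
st(); go([.532,.248,.04],-.075,0)
E
```

```text
t 12.45 p [0.5316 0.2469 0.2183] x [ 0.076  0.997 -0.001] y [ 0.997 -0.076 -0.003] z [-0.003 -0.001 -1.   ] F [-0.2  0.1 -3.4] M [-0.02  0.03  0.04] op 0.151 q [ 0.26  0.11  1.81 -0.    1.23  0.34]
turn [-0.0027  0.0011 -0.0013] shift [0.0014 0.0008 0.1783] rows 2.8523630335036607 0.01704211250339655
```

View pics/s7c.png

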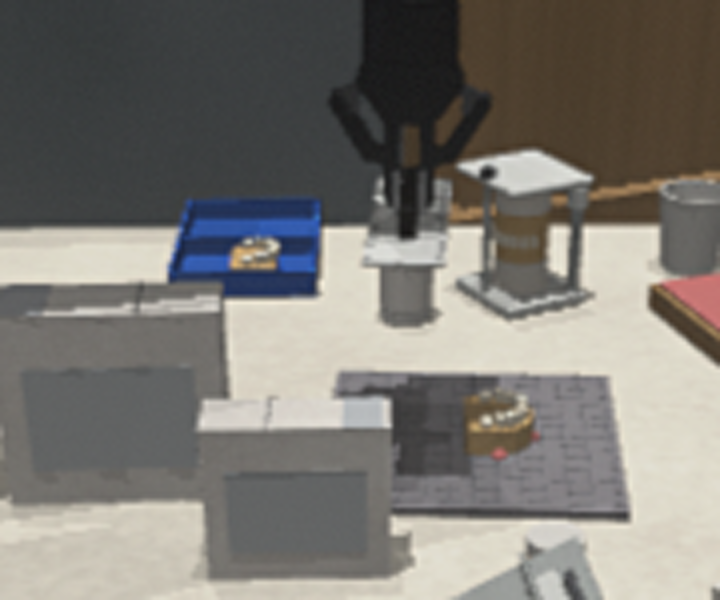

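View pics/t7c.png

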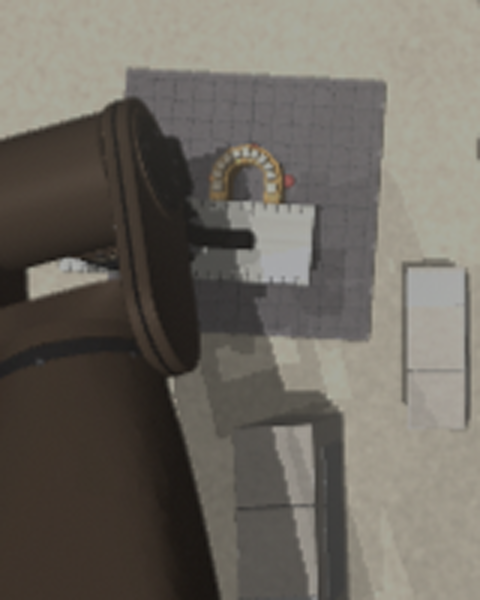

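The straightedge is level above the plate and the carton stands at (435,345) in the crop, well away. Lowering.

arm_command:
  steps:
    - [[0,0,0],[0.0,0,0.06],-1]
    - [[0,0,0],[0.001,0,0.12],-1]
    - [[0,0,0],[0.001,0,0.17],-1]
    - [[0,0,0],[0.001,0,0.185],-1]
    - [[0,0,0],[0.001,0,0.185],-1]

```text
time: 13.08
eef_pos: [0.5313, 0.2469, 0.0332]
tcp_rot: [0.734, 0.679, -0.002, -0.001]
contact_force: [-0.1, -0.5, -2.6]
opening: 0.154
```

```bash
python3 - <<'E'
from h import *
c=snap('side','s8.png'); crop(c,290,90,400,200,6,'s8c.png'); c=snap('top','t8.png'); crop(c,180,140,290,240,6,'t8c.png')
st()
E
```

```text
t 13.18 p [0.5334 0.2479 0.036 ] x [0.077 0.997 0.   ] y [ 0.997 -0.077  0.002] z [ 0.002  0.    -1.   ] F [ 0.8 -0.1 -1.7] M [ 0.04 -0.03 -0.01] op 0.152 q [ 0.26  0.33  1.91 -0.    0.89  0.34]
```

View pics/s8c.png

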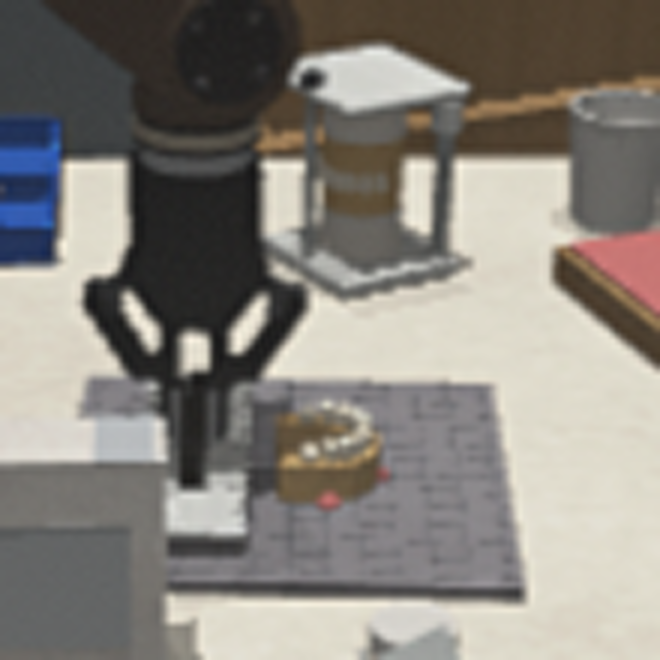

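View pics/t8c.png

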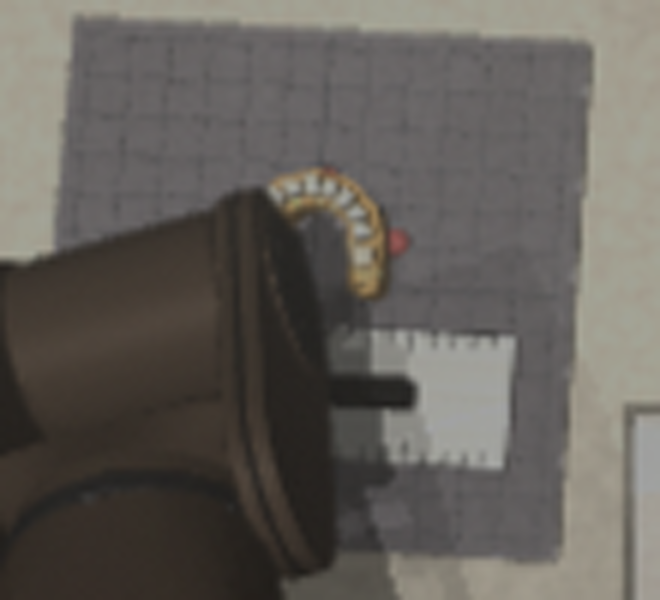

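arm_command:
  steps:
    - [[0,0,0],[0,0,0.008],-1]
    - [[0,0,0],[0,0,0.013],-1]
    - [[0,0,0],[0,0,0.015],-1]
    - [[0,0,0],[0,0,0.015],-1]

```text
time: 13.68
eef_pos: [0.5334, 0.2479, 0.0211]
tcp_rot: [0.734, 0.68, 0.001, 0.001]
contact_force: [-0.2, -0.0, -1.9]
opening: 0.156
```

```bash
python3 -c "
from h import *
st()"
```

```text
t 13.68 p [0.5334 0.2479 0.0211] x [0.077 0.997 0.   ] y [ 0.997 -0.077  0.002] z [ 0.002  0.    -1.   ] F [-0.2 -0.  -1.9] M [-0.1   0.09 -0.03] op 0.156 q [ 0.26  0.36  1.91 -0.    0.87  0.34]
```

arm_command:
  steps:
    - [[0,0,0],[0,0,0.001],-1]
    - [[0,0,0],[0,0,0.002],-1]
    - [[0,0,0],[0,0,0.002],-1]

```text
time: 14.05
eef_pos: [0.5335, 0.248, 0.0207]
tcp_rot: [0.734, 0.68, 0.0, 0.0]
contact_force: [-4.2, -1.8, 6.6]
opening: 0.156
```

arm_command:
  steps:
    - [[0,0,0],[0,0,0.001],-1]
    - [[0,0,0],[0,0,0.001],-1]

```text
time: 14.3
eef_pos: [0.5338, 0.2481, 0.0207]
tcp_rot: [0.733, 0.68, 0.0, 0.001]
contact_force: [-4.1, -0.8, 6.4]
opening: 0.155
```

The blade is down on the plate (6 N up). Release slightly, keeping the fingers around the rib.

arm_command:
  steps:
    - [[0,0,0],[0,0,0.0],-0.85]
    - [[0,0,0],[0,0,0],-0.5]
    - [[0,0,0],[0,0,0],-0.5]
    - [[0,0,0],[0,0,0],-0.5]

```text
time: 14.8
eef_pos: [0.534, 0.2481, 0.0206]
tcp_rot: [0.734, 0.68, 0.0, 0.001]
contact_force: [-0.4, -0.4, -0.4]
opening: 0.249
```

```bash
python3 - <<'E'
from h import *
st();c=snap('side','s9.png'); crop(c,290,90,400,200,6,'s9c.png'); c=snap('top','t9.png'); crop(c,200,155,280,235,8,'t9c.png')
E
```

```text
t 14.8 p [0.534  0.2481 0.0206] x [ 0.076  0.997 -0.   ] y [ 0.997 -0.076  0.001] z [ 0.001 -0.    -1.   ] F [-0.4 -0.4 -0.4] M [-0.01 -0.   -0.02] op 0.249 q [ 0.26  0.36  1.91 -0.    0.87  0.34]
```

View pics/s9c.png

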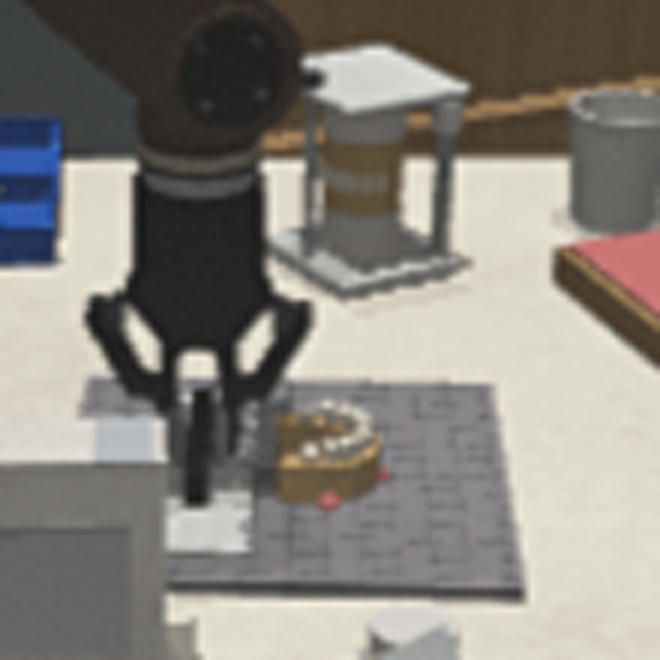

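View pics/t9c.png

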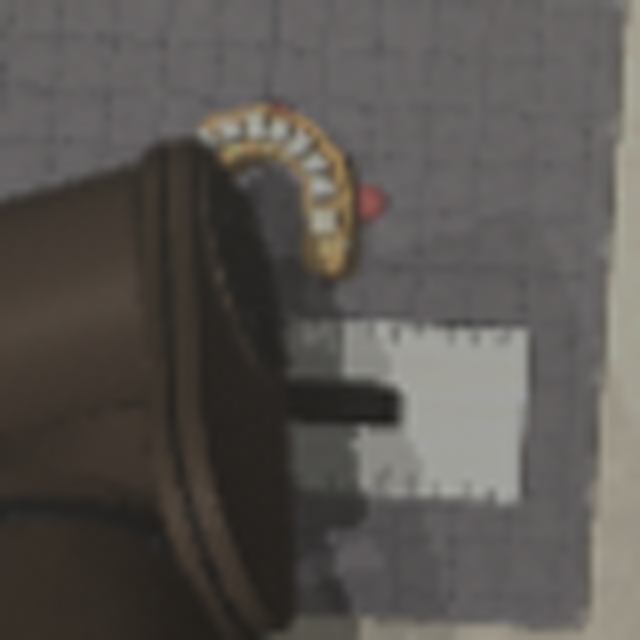

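It lies flat, about 13 mm behind the heels. Now I'll push the rib gently with the rear finger, inside the heel span, so that the edge squares itself on both heels.

arm_command:
  steps:
    - [[0,0,0],[0,0.002,0],-0.5]
    - [[0,0,0],[0,0.004,0],-0.5]
    - [[0,0,0],[0,0.006,0],-0.5]
    - [[0,0,0],[0,0.008,0],-0.5]
    - [[0,0,0],[0,0.01,0],-0.5]
    - [[0,0,0],[0,0.011,0],-0.5]
    - [[0,0,0],[0,0.012,0],-0.5]
    - [[0,0,0],[0,0.013,0],-0.5]

```text
time: 15.9
eef_pos: [0.5469, 0.2471, 0.0206]
tcp_rot: [0.733, 0.68, 0.0, 0.001]
contact_force: [-1.0, -0.1, -0.7]
opening: 0.254
```

```bash
python3 - <<'E'
from h import *
st();c=snap('side','s10.png'); crop(c,290,90,400,200,6,'s10c.png'); c=snap('top','t10.png'); crop(c,200,155,280,235,8,'t10c.png')
E
```

```text
t 15.9 p [0.5469 0.2471 0.0206] x [ 0.076  0.997 -0.001] y [ 0.997 -0.076  0.001] z [ 0.001 -0.001 -1.   ] F [-1.  -0.1 -0.7] M [0.05 0.23 0.03] op 0.254 q [ 0.26  0.38  1.88 -0.    0.88  0.33]
```

View pics/t10c.png

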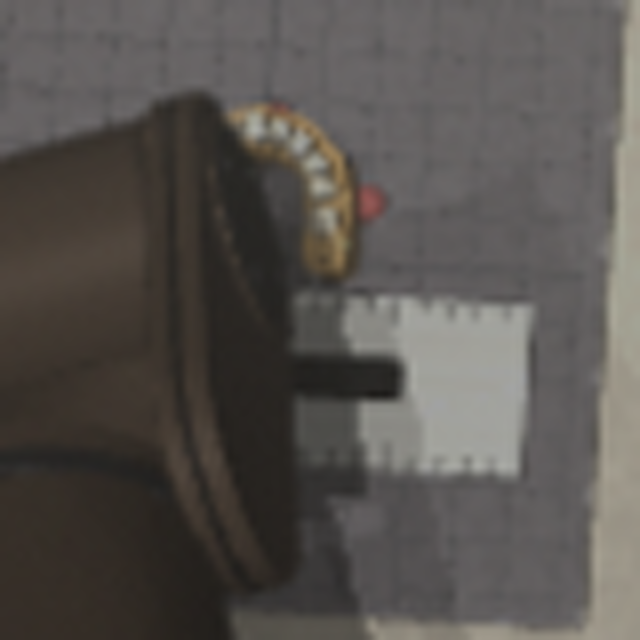

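arm_command:
  steps:
    - [[0,0,0],[0,0.001,0],-0.5]
    - [[0,0,0],[0,0.0015,0],-0.5]
    - [[0,0,0],[0,0.002,0],-0.5]
    - [[0,0,0],[0,0.0025,0],-0.5]
    - [[0,0,0],[0,0.003,0],-0.5]
    - [[0,0,0],[0,0.0035,0],-0.5]

```text
time: 16.75
eef_pos: [0.5503, 0.2468, 0.0206]
tcp_rot: [0.734, 0.68, 0.0, 0.001]
contact_force: [-3.4, 0.7, 0.5]
opening: 0.251
```

arm_command:
  steps:
    - [[0,0,0],[0,0.0005,0],-0.5]
    - [[0,0,0],[0,0.001,0],-0.5]

```text
time: 17.0
eef_pos: [0.5505, 0.2468, 0.0205]
tcp_rot: [0.734, 0.68, -0.001, -0.0]
contact_force: [-5.4, 0.4, 3.9]
opening: 0.245
```

arm_command:
  steps:
    - [[0,0,0],[0,0.0005,0],-0.5]
    - [[0,0,0],[0,0.001,0],-0.5]

```text
time: 17.25
eef_pos: [0.5505, 0.2468, 0.0205]
tcp_rot: [0.734, 0.68, -0.002, -0.001]
contact_force: [-6.7, 0.9, 4.6]
opening: 0.245
```

```bash
python3 - <<'E'
from h import *
st();c=snap('side','s11.png'); crop(c,300,130,370,190,11,'s11c.png'); c=snap('top','t11.png'); crop(c,200,155,280,235,8,'t11c.png')
E
```

```text
t 17.25 p [0.5505 0.2468 0.0205] x [ 0.076  0.997 -0.001] y [ 0.997 -0.076 -0.004] z [-0.004 -0.001 -1.   ] F [-6.7  0.9  4.6] M [0.1  1.11 0.01] op 0.245 q [0.25 0.39 1.87 0.   0.88 0.33]
```

View pics/t11c.png

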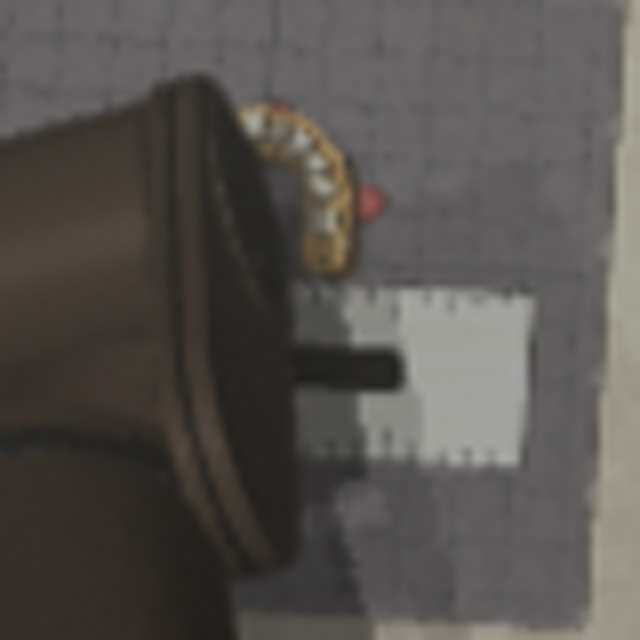

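View pics/s11c.png

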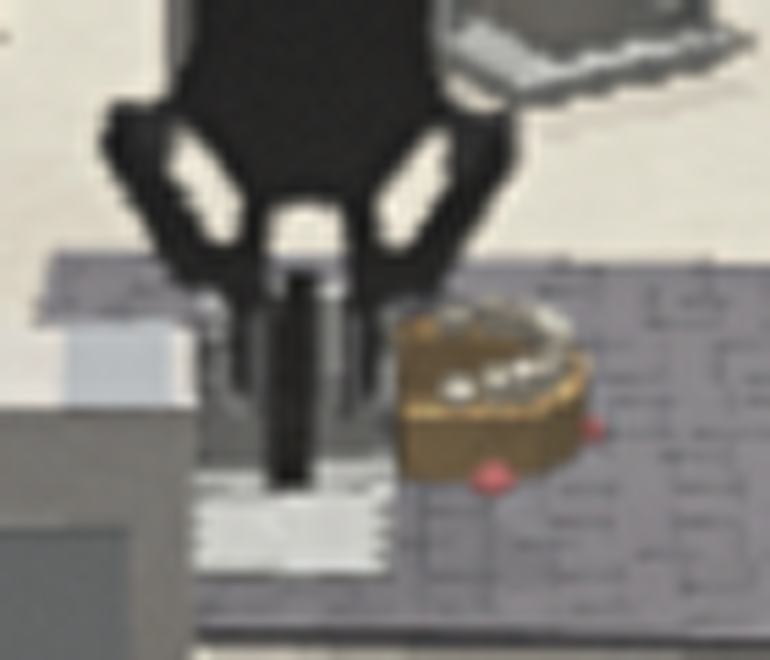

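It has stopped against the heels (force rises, no travel). I'll back off, lift out and look with clear views.

arm_command:
  steps:
    - [[0,0,0],[0,-0.001,0],-0.5]
    - [[0,0,0],[0,-0.0025,0],-0.5]
    - [[0,0,0],[0,-0.0035,0],-0.5]
    - [[0,0,0],[0,-0.0035,0],-0.5]
    - [[0,0,0],[0,-0.0035,-0.02],-0.5]
    - [[0,0,0],[0,-0.0035,-0.06],-0.5]
    - [[0,0,0],[0,-0.0035,-0.12],-0.5]
    - [[0,0,0],[0,-0.05,-0.17],-0.5]
    - [[0,0,0],[0,-0.1,-0.22],-0.5]
    - [[0,0,0],[-0.05,-0.1,-0.25],-0.5]
    - [[0,0,0],[-0.11,-0.1,-0.25],-0.5]
    - [[0,0,0],[-0.17,-0.1,-0.25],-0.5]

```text
time: 18.85
eef_pos: [0.4388, 0.0839, 0.274]
tcp_rot: [0.733, 0.68, -0.0, 0.001]
contact_force: [1.0, -0.1, -0.5]
opening: 0.25
```

```bash
python3 - <<'E'
from h import *
st();c=snap('side','s12.png'); crop(c,300,140,370,190,11,'s12c.png'); c=snap('top','t12.png'); crop(c,190,155,280,235,8,'t12c.png')
E
```

```text
t 18.85 p [0.4388 0.0839 0.274 ] x [ 0.074  0.997 -0.002] y [ 0.997 -0.074  0.001] z [ 0.001 -0.002 -1.   ] F [ 1.  -0.1 -0.5] M [-0.01 -0.03 -0.01] op 0.25 q [-0.04 -0.27  2.06 -0.    1.35  0.04]
```

View pics/t12c.png

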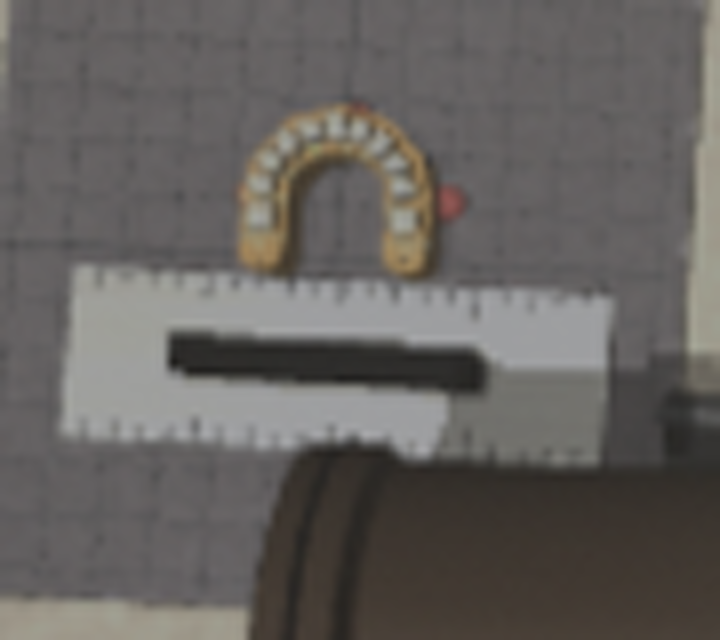

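View pics/s12c.png

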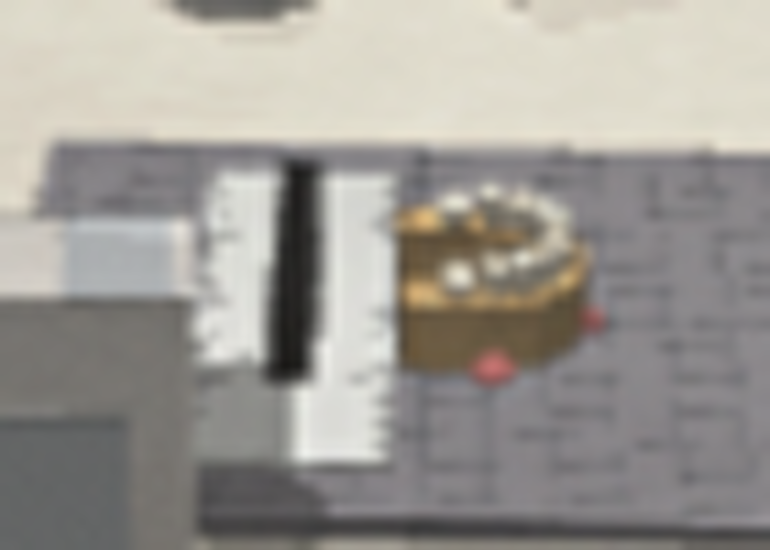

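Visually both heels are at the edge: left heel (265,270) and right heel (408,278) in the top crop. I'll check the gap numerically.

```bash
python3 - <<'E'
from h import *
T=load('t12.png'); g=T['frame'].astype(float); gray=g.mean(2)
# blade front edge per column: subpixel position, crossing between dark plate and bright blade
def edge(col,r0,r1):
    p=gray[r0:r1,col]; lo,hi=p[:3].mean(),p[-2:].mean(); m=(lo+hi)/2
    i=np.where((p[:-1]<m)&(p[1:]>=m))[0][-1]; return r0+i+(m-p[i])/(p[i+1]-p[i])
cols=[c for c in range(201,264)]
E=[]
for c in cols:
    try:
        r=186+ (c-199)*.06; E.append((c,edge(c,int(r)-1,int(r)+8)))
    except Exception as e: pass
E=np.array(E); 
m=((E[:,0]<218)|(E[:,0]>246)|((E[:,0]>227)&(E[:,0]<236)))
for _ in range(3):
    k=np.polyfit(E[m,0],E[m,1],1); res=E[:,1]-np.polyval(k,E[:,0]); m&=abs(res)<.5
print(k,m.sum(),res[m].std())
W=unproj(T,[(205,np.polyval(k,205)),(258,np.polyval(k,258))],.015);print('blade edge',W, 'yaw',-np.arctan2((W[0]-W[1])[0],(W[0]-W[1])[1]))
for col in (221,222,223,224,225,239,240,241,242,243): print(col, round(np.polyval(k,col),2), [tuple(g[r,col].astype(int)) for r in range(185,194)])
E
```

```text
[5.49076365e-02 1.76920749e+02] 34 0.18078667734010104
blade edge [[0.58512867 0.32677071 0.015     ]
 [0.57380286 0.17026161 0.015     ]] yaw -0.0722392418378694
221 189.06 [(np.int64(157), np.int64(137), np.int64(100)), (np.int64(157), np.int64(130), np.int64(91)), (np.int64(153), np.int64(127), np.int64(88)), (np.int64(124), np.int64(108), np.int64(89)), (np.int64(124), np.int64(121), np.int64(120)), (np.int64(146), np.int64(146), np.int64(148)), (np.int64(156), np.int64(157), np.int64(155)), (np.int64(158), np.int64(159), np.int64(156)), (np.int64(158), np.int64(159), np.int64(159))]
222 189.11 [(np.int64(157), np.int64(142), np.int64(107)), (np.int64(157), np.int64(133), np.int64(95)), (np.int64(140), np.int64(117), np.int64(83)), (np.int64(114), np.int64(97), np.int64(74)), (np.int64(105), np.int64(101), np.int64(96)), (np.int64(128), np.int64(128), np.int64(129)), (np.int64(153), np.int64(153), np.int64(153)), (np.int64(158), np.int64(159), np.int64(157)), (np.int64(158), np.int64(159), np.int64(159))]
223 189.17 [(np.int64(156), np.int64(131), np.int64(92)), (np.int64(157), n
[... 2639 characters left out ...]
), (np.int64(117), np.int64(98), np.int64(71)), (np.int64(82), np.int64(70), np.int64(54)), (np.int64(111), np.int64(109), np.int64(106)), (np.int64(144), np.int64(144), np.int64(145)), (np.int64(151), np.int64(152), np.int64(154)), (np.int64(156), np.int64(157), np.int64(159))]
243 190.26 [(np.int64(103), np.int64(95), np.int64(77)), (np.int64(88), np.int64(79), np.int64(62)), (np.int64(79), np.int64(69), np.int64(52)), (np.int64(73), np.int64(63), np.int64(49)), (np.int64(77), np.int64(69), np.int64(60)), (np.int64(110), np.int64(108), np.int64(107)), (np.int64(131), np.int64(131), np.int64(132)), (np.int64(134), np.int64(135), np.int64(136)), (np.int64(152), np.int64(153), np.int64(155))]
```

Both heels show brown wall running straight into the blade edge, with no plate-grey gap. Yaw is -0.072, which agrees with the cast. The last push was firm enough (about 6.7 N) to press down on the rib, so I'll do one gentler nudge to confirm the seating.

```bash
python3 - <<'E'
from h import *
go([.547,.2471,.12],-.075); go([.547,.2471,.0195],-.075)
E
```

```text
turn [-0.0005  0.003  -0.0079] shift [0.1751 0.094  0.1525] rows 4.008355536803575 0.045494226244966955
turn [-0.0005  0.003  -0.0079] shift [0.1754 0.0941 0.253 ] rows 5.150901037689002 0.045494226244966955
```

arm_command:
  steps:
    - [[0,0,0],[0.05,0.03,0],-0.5]
    - [[0,0,0],[0.1,0.06,0],-0.5]
    - [[0,0,0],[0.15,0.08,0.03],-0.5]
    - [[0,0,0],[0.175,0.094,0.08],-0.5]
    - [[0,0,0],[0.175,0.094,0.14],-0.5]
    - [[0,0,0],[0.175,0.094,0.18],-0.5]
    - [[0,0,0],[0.175,0.094,0.18],-0.5]

```text
time: 19.82
eef_pos: [0.544, 0.2471, 0.0893]
tcp_rot: [0.736, 0.677, -0.005, -0.001]
contact_force: [-0.8, 0.6, 0.3]
opening: 0.249
```

```bash
python3 - <<'E'
from h import *
st();go([.547,.2471,.02],-.075)
E
```

```text
t 19.82 p [0.544  0.2471 0.0893] x [ 0.082  0.997 -0.005] y [ 0.997 -0.082 -0.008] z [-0.008 -0.005 -1.   ] F [-0.8  0.6  0.3] M [ 0.04  0.03 -0.  ] op 0.249 q [ 0.26  0.28  1.87 -0.    1.01  0.34]
turn [-0.0079  0.0054 -0.0071] shift [0.0006 0.0035 0.0692] rows 1.1094118020432988 0.06407777000486188
```

arm_command:
  steps:
    - [[-0.008,0.005,-0.007],[0.0005,0.0035,0.02],-0.5]
    - [[-0.008,0.005,-0.007],[0.0005,0.0035,0.03],-0.5]
    - [[-0.008,0.005,-0.007],[0.0005,0.0035,0.03],-0.5]

```text
time: 20.2
eef_pos: [0.5478, 0.2475, 0.0605]
tcp_rot: [0.733, 0.68, 0.0, 0.0]
contact_force: [-1.1, -0.7, 0.1]
opening: 0.248
```

```bash
python3 - <<'E'
from h import *
st();go([.547,.2471,.02],-.075)
E
```

```text
t 20.2 p [0.5478 0.2475 0.0605] x [0.075 0.997 0.   ] y [ 0.997 -0.075  0.001] z [ 0.001 -0.    -1.   ] F [-1.1 -0.7  0.1] M [ 0.   -0.02  0.03] op 0.248 q [ 0.26  0.32  1.87 -0.    0.95  0.33]
turn [ 0.0012 -0.     -0.0001] shift [-0.0004 -0.0009  0.0405] rows 0.6481012807133318 0.006648572303838463
```

arm_command:
  steps:
    - [[0,0,0],[0,-0.001,0.01],-0.5]
    - [[0,0,0],[0,-0.001,0.025],-0.5]
    - [[0,0,0],[0,-0.001,0.037],-0.5]
    - [[0,0,0],[0,-0.001,0.04],-0.5]
    - [[0,0,0],[0,-0.001,0.04],-0.5]

```text
time: 20.82
eef_pos: [0.5467, 0.2474, 0.0199]
tcp_rot: [0.733, 0.68, 0.0, 0.0]
contact_force: [0.6, 0.1, 0.3]
opening: 0.251
```

arm_command:
  steps:
    - [[0,0,0],[0,0.001,0],-0.5]
    - [[0,0,0],[0,0.002,0],-0.5]
    - [[0,0,0],[0,0.0025,0],-0.5]
    - [[0,0,0],[0,0.0025,0],-0.5]

```text
time: 21.32
eef_pos: [0.5493, 0.2473, 0.0201]
tcp_rot: [0.733, 0.68, 0.0, 0.0]
contact_force: [0.2, 0.3, 0.6]
opening: 0.254
```

arm_command:
  steps:
    - [[0,0,0],[0,0.0005,0],-0.5]
    - [[0,0,0],[0,0.0005,0],-0.5]

```text
time: 21.58
eef_pos: [0.5498, 0.2473, 0.0202]
tcp_rot: [0.733, 0.68, 0.0, 0.0]
contact_force: [-0.6, -0.5, -0.1]
opening: 0.247
```

arm_command:
  steps:
    - [[0,0,0],[0,0.0005,0],-0.5]
    - [[0,0,0],[0,0.0005,0],-0.5]

```text
time: 21.82
eef_pos: [0.5504, 0.2472, 0.0202]
tcp_rot: [0.733, 0.68, 0.0, 0.0]
contact_force: [-0.3, -0.1, -0.7]
opening: 0.253
```

arm_command:
  steps:
    - [[0,0,0],[0,0.0003,0],-0.5]
    - [[0,0,0],[0,0.0003,0],-0.5]

```text
time: 22.08
eef_pos: [0.5505, 0.2472, 0.0201]
tcp_rot: [0.733, 0.68, -0.0, 0.0]
contact_force: [-1.3, 0.5, 0.5]
opening: 0.252
```

arm_command:
  steps:
    - [[0,0,0],[0,0.0004,0],-0.5]
    - [[0,0,0],[0,0.0004,0],-0.5]

```text
time: 22.32
eef_pos: [0.5504, 0.2472, 0.0201]
tcp_rot: [0.733, 0.68, -0.0, -0.0]
contact_force: [-2.0, -0.8, 0.9]
opening: 0.254
```

```bash
python3 - <<'E'
from h import *
st()
E
```

```text
t 22.32 p [0.5504 0.2472 0.0201] x [ 0.075  0.997 -0.   ] y [ 0.997 -0.075 -0.001] z [-0.001 -0.    -1.   ] F [-2.  -0.8  0.9] M [0.06 0.4  0.  ] op 0.254 q [ 0.25  0.39  1.88 -0.    0.88  0.33]
```

It's stopped at the same place with about 2 N, already seated. Back off and leave.

arm_command:
  steps:
    - [[0,0,0],[0,-0.001,0],-0.5]
    - [[0,0,0],[0,-0.0025,0],-0.5]
    - [[0,0,0],[0,-0.0035,0],-0.5]
    - [[0,0,0],[0,-0.0035,0],-0.5]
    - [[0,0,0],[0,-0.0035,-0.02],-0.5]
    - [[0,0,0],[0,-0.0035,-0.06],-0.5]
    - [[0,0,0],[0,-0.0035,-0.12],-0.5]
    - [[0,0,0],[0,-0.05,-0.17],-0.5]
    - [[0,0,0],[0,-0.1,-0.22],-0.5]
    - [[0,0,0],[-0.05,-0.1,-0.25],-0.5]
    - [[0,0,0],[-0.11,-0.1,-0.25],-0.5]
    - [[0,0,0],[-0.17,-0.1,-0.25],-0.5]

```text
time: 23.82
eef_pos: [0.438, 0.0841, 0.2731]
tcp_rot: [0.733, 0.681, 0.001, 0.002]
contact_force: [0.1, 0.9, 0.1]
opening: 0.249
```

arm_command:
  steps:
    - [[0,0,0],[-0.05,0,0],-0.5]
    - [[0,0,0],[-0.1,0,0],-0.5]
    - [[0,0,0],[-0.15,0,0],-0.5]
    - [[0,0,0],[-0.2,0,0],-0.5]
    - [[0,0,0],[-0.2,0,0],-0.5]
    - [[0,0,0],[-0.2,0,0],-0.5]

```text
time: 24.58
eef_pos: [0.4233, -0.1152, 0.2741]
tcp_rot: [0.733, 0.68, 0.002, 0.002]
contact_force: [0.4, -0.3, -0.3]
opening: 0.251
```

```bash
python3 - <<'E'
from h import *
st();c=snap('side','s14.png'); c2=snap('top','t14.png')
a=cv2.resize(c2['frame'][155:235,190:280],(720,600),interpolation=cv2.INTER_CUBIC); cv2.imwrite('pics/t14c.png',a[:,:,::-1])
E
```

```text
t 24.57 p [ 0.4233 -0.1152  0.2741] x [ 0.074  0.997 -0.001] y [ 0.997 -0.074  0.006] z [ 0.006 -0.001 -1.   ] F [ 0.4 -0.3 -0.3] M [ 0.04 -0.02 -0.  ] op 0.251 q [-0.5  -0.3   2.08  0.    1.35 -0.43]
```

View pics/t14c.png

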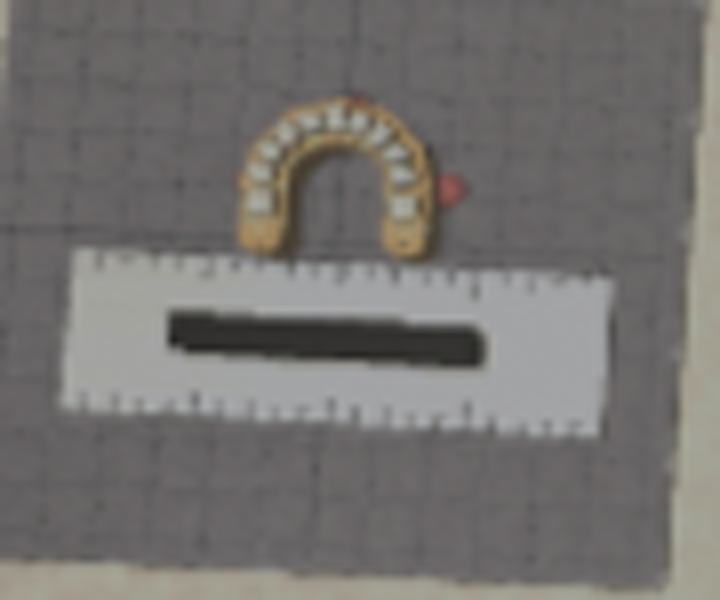

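View pics/t14.png

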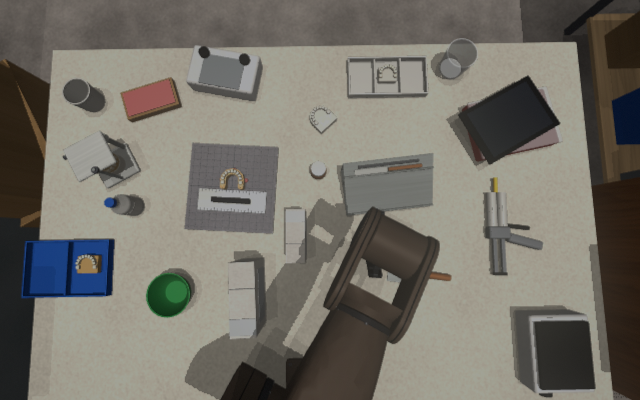

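View pics/s14.png

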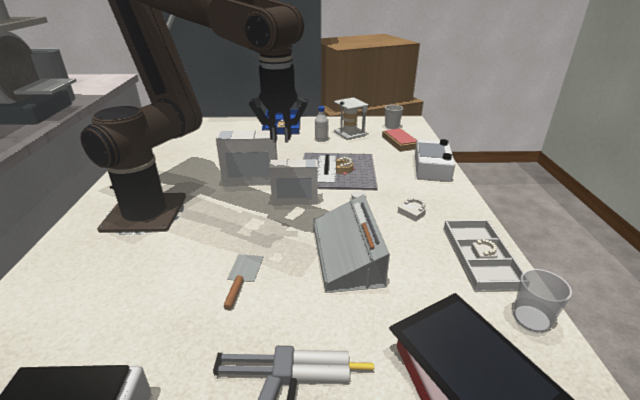

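The top view shows the front edge against both heels, (262,252) and (408,258) in the crop. The carton stands at (294,235), and everything else is where it was. Handing in.

```bash
python3 -c "
from plant import *
print(sign_off())"
```

```text
the job is handed in; nothing more can be done
None
```

I stood the carton upright on the bench, about 12 cm clear of the rack, and took the straightedge off the rack by its rib. I laid it flat on the plate, rib up, about 13 mm behind the heels. Then I slid it up by pushing the rib from behind, between the heels, so it squared itself on both. The job was handed in at 24.6 s.

**Last checks:**
- **Contact:** the edge stopped twice at the same place, and the second push was only about 2 N. No plate shows between the edge and either heel in the top view, though pictures can only rule out gaps over about 1 mm. The measured angle of the edge (-0.072 rad) matches the plate and cast (-0.07 to -0.08).
- **Surroundings:** nothing else on the bench looked moved, and the arm was clear of everything.
- **One blemish:** the first push reached about 6.7 N and bore down a little on the rib. That is why I backed off and repeated it more gently.

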